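# Open the marble jar beside the quail

### The arm

A 7-joint arm with a two-finger parallel gripper is mounted at the origin on the work surface. World frame = base frame: x ahead of the robot, y to its left, z up, the work surface at z = 0. Lengths are in m, angles in rad, forces in N, time in s.
With the tool pointing down it reaches from about 0.4 to 0.875 m from the base axis. Payload 6.5 kg.
Tool frame: the origin (TCP) lies midway between the tips of the shut fingers; the grasp point (between the pads) lies 19 mm behind it; z points along the fingers, y is the line along which they close (so a half turn about z gives the same grasp; the last joint's range is limited). The gripper opens to 85 mm and grips with 20 to 120 N. Pads are 22 mm wide; open, the fingers measure 114 mm over their backs; the gripper's body (76 mm by 85 mm) begins 54 mm behind the grasp point. The pads swing forward as they close: fully open they stand 13 mm farther back than shut.
Start: joints at [-1.315, 0.536, -0.004, 1.538, 0.003, 1.067, -0.071], TCP at [0.206, 0.617, 0.231] pointing down, gripper open.
Joint ranges: [-2.7, 2.7], [-0.37, 2.16], [-1.27, 1.26], [0.24, 2.4], [-1.31, 4.45], [0.19, 1.91], [-2.76, 2.76]. Speed limits (rad/s): [2.39, 2.39, 3.14, 3.14, 3.14, 3.14, 3.14].

### API

Orientations are given as [roll, pitch, yaw] about the fixed x, y, z axes, in that order (R = Rz(yaw) Ry(pitch) Rx(roll)).
In Python, from plant import telemetry, read_camera, ctrl gives the robot as it stands.
- The arm moves only by the tool jog_arm, never from a script. Its argument "plan" is a list of rows, each a list of 7 numbers: the opening, from 0 (shut) to 1 (fully open), then the shift along the tool's x, y, z scaled (see below), then the turn, a rotation vector about the tool's x, y, z scaled (see below). A call has 1 to 10 rows; each row is the pose to reach, as a shift and turn from the pose commanded when the call began, along the tool's axes at that moment, turning the shorter way round; what a row does not reach only later rows make up. The controller multiplies each number of a shift by 100 mm and each number of a turn by 180 degrees. A row lasts 1/12 s, in which the tool goes at most 41.7 mm and 7.16 degrees, less where a joint would pass 70% of its speed; a pose out of reach is approached as far as the arm can. A call with a number of a shift or a turn outside -1 to 1 is refused whole. A call with a gripper value outside its range is refused whole. The fingers move at their own pace and stop on an object; "newtons" is the grip in N (left out, the last holds). Time passes only in rows, so rows that repeat a pose let the fingers close. It gives the time, the measured TCP pose, the force, the opening and the grip force at its end, in the units of the state.
- telemetry.get_state(): the state, without advancing time (a new reading comes with each control period).
- read_camera(name): name is "side" or "top"; returns a dict with "color" (420x560x3 uint8, red, green, blue), "K" (3x3 intrinsics, pixels), "pose" (4x4, takes a point from camera to world coordinates). Camera axes: x right, y down, z forward; pixel columns grow to the right and rows downward; lengths in m; the calibration is good to about 2 mm. A picture is of the moment at which its call begins. There is no depth.
- ctrl.finish_job(): hands the job in; it is judged then, once.
The state is a dict: "t": time; "joint_pos": joint angles; "qd": joint speeds; "effort": joint torques, N m; "tcp_pos": TCP position; "tool_rot": TCP orientation; "wrist_force": force on the tool from outside, world axes, zero at the start; "torque": the same for the moment, N m; "opening": finger opening in m; "grip_force": force on a finger pad.
Only numpy, scipy, OpenCV 4.12 (cv2) and the standard library are available. Lean on these libraries where they do the work, as an engineer would, in place of code of your own. Each camera call takes 0.05 s, during which the arm holds its last target. There are 200 camera calls.

### The job

Take the cap off the glass jar that stands beside the ceramic quail, so that I can drop a marble in: it may be threaded either way, so feel which way it turns and do not force it. Once it has been turned loose, lift the cap straight off and finish still holding it level, about a hand's breadth (80 to 100 mm) above the open jar; do not put it down or let go. Leave the other jar closed and everything else on the shelf where it stands.

Things in the scene. Friction and masses are not known exactly. Their poses are not given: they have to be found in the camera images.
- quail: white ceramic quail figure, about 105 mm long, 62 mm wide, 92 mm tall, head towards its +x, standing loose 110 to 165 mm from the jar to be opened (the other jar is over 300 mm away); origin: centre of its underside, on a glass shelf 40 mm above the table
- jar_a: clear glass jar of stone marbles, one of two that look alike, held fast in an aluminium mount bonded to the glass shelf. 108 mm tall, body 74 mm wide up to 62 mm, shoulder up to 81 mm, then a neck 40 mm wide up to the rim at 108 mm. Origin: centre of its underside, z up; the jar cannot move
- cap_a: aluminium twist cap of jar_a, round, 60 mm wide, 34 mm high, 50 to 90 g, fluted side. Origin: centre of its lower edge, z up; seated, that edge is 94 mm and its top 128 mm above the jar's underside. Upper 20 mm solid, skirt below 14 mm deep: lift over 14 mm to clear the rim. Inside, three lugs sit under three ridges of the neck; seated it has about 1.5 mm play sideways and up and turns easily
- cap_a_top (a point): centre of the top of cap_a, 34 mm above its origin. The cap loosens anticlockwise or clockwise seen from above; nothing outside shows which. The wrong way it meets a hard stop within 15 degrees; the right way it is out from under the ridges after 40 to 55 degrees and meets the next stop at 75 to 90 degrees, still free to lift there. Before that it cannot be pulled up. Safe below a twist of 3 N m
- jar_b: clear glass jar of stone marbles, one of two that look alike, held fast in an aluminium mount bonded to the glass shelf. 108 mm tall, body 74 mm wide up to 62 mm, shoulder up to 81 mm, then a neck 40 mm wide up to the rim at 108 mm. Origin: centre of its underside, z up; the jar cannot move
- cap_b: aluminium twist cap of jar_b, round, 60 mm wide, 34 mm high, 50 to 90 g, fluted side. Origin: centre of its lower edge, z up; seated, that edge is 94 mm and its top 128 mm above the jar's underside. Upper 20 mm solid, skirt below 14 mm deep: lift over 14 mm to clear the rim. Inside, three lugs sit under three ridges of the neck; seated it has about 1.5 mm play sideways and up and turns easily
- cap_b_top (a point): centre of the top of cap_b, 34 mm above its origin. The cap loosens anticlockwise or clockwise seen from above; nothing outside shows which. The wrong way it meets a hard stop within 15 degrees; the right way it is out from under the ridges after 40 to 55 degrees and meets the next stop at 75 to 90 degrees, still free to lift there. Before that it cannot be pulled up. Safe below a twist of 3 N m
- vase: swirled terracotta vase, 115 mm tall, 76 mm wide, standing loose beside one of the jars; origin: centre of its underside
- bowl: small aluminium bowl, 92 mm wide, 36 mm high, loose; origin: centre of its underside
- cup: white ceramic cup, 66 mm wide, 60 mm high, loose; origin: centre of its underside
- trinket_box: dark wooden trinket box 74 x 59 x 40 mm, loose; origin: centre of its underside
- paperweight: domed green glass paperweight, 66 mm wide, 42 mm high, loose; origin: centre of its underside
Mind the look-alikes: they are no part of the job. What is shaped like the cap_b but pink or purple is not meant.

How it is judged:
On the way:
1. the cap of the jar beside the quail is turned loose (more than 43 degrees) while still seated on the rim (((horizontal distance between jar_a and quail below 0.22 m and angle between the x axis of cap_a and the x axis of jar_a, either way round above 0.75 rad and z of cap_a in the frame of jar_a below 0.1 m) or (horizontal distance between jar_b and quail below 0.22 m and angle between the x axis of cap_b and the x axis of jar_b, either way round above 0.75 rad and z of cap_b in the frame of jar_b below 0.1 m))), for 0.05 s.
At the end, for the whole second after the job is handed in: the cap of the jar beside the quail is held still by the fingers (over 2 N) and touches its jar no more, its lower edge 50 to 180 mm above the jar's rim, its centre within 60 mm of the jar's axis, tilted less than 17 degrees (((horizontal distance between jar_a and quail below 0.22 m and z of cap_a in the frame of jar_a between 0.158 and 0.288 m and horizontal distance between cap_a and jar_a below 0.06 m and angle between cap_a's own z axis and vertical below 0.3 rad and contact force between cap_a and the fingers above 2 N and contact force between cap_a and jar_a below 0.1 N and linear speed of cap_a below 0.03 m/s) or (horizontal distance between jar_b and quail below 0.22 m and z of cap_b in the frame of jar_b between 0.158 and 0.288 m and horizontal distance between cap_b and jar_b below 0.06 m and angle between cap_b's own z axis and vertical below 0.3 rad and contact force between cap_b and the fingers above 2 N and contact force between cap_b and jar_b below 0.1 N and linear speed of cap_b below 0.03 m/s))); the arm keeps its last pose, push and grip.
It fails at once if the cap is forced: more than 150 N between a cap and its jar (contact force between cap_a and jar_a above 150 N or contact force between cap_b and jar_b above 150 N).
It fails at once if the cap of the other jar is moved by more than 10 mm or turned by more than 35 degrees ((not (horizontal distance between jar_a and quail below 0.22 m) and (distance of cap_a from where it was at the start of the episode above 0.01 m or angle between the x axis of cap_a and the x axis of jar_a, either way round above 0.6 rad)) or (not (horizontal distance between jar_b and quail below 0.22 m) and (distance of cap_b from where it was at the start of the episode above 0.01 m or angle between the x axis of cap_b and the x axis of jar_b, either way round above 0.6 rad))).
It fails at once if another piece on the shelf is moved by more than 25 mm (distance of any of quail, vase, bowl, cup, trinket_box, paperweight from where it was at the start of the episode above 0.025 m).
It also fails if it takes over 51 s, if anything falls off the work surface, if the arm or the gripper's body presses on something with over 40 N, if the wrist force passes 120 N, or if a joint passes its speed limit or range.

## Working session

There is one attempt and no reset: what is moved stays moved. The work goes in short steps, Python scripts to look and compute and a tool call to move; the robot and the scene stay as the last step left them, time stands still between calls to the robot, and variables do not carry over. Pictures are saved under pics/ and viewed, at most 10 in all, crops included, and the job is handed in when it is done.

Besides the shell and the picture viewer there is one more tool, called after "Emit:" by a JSON object that holds its "name" and its "arguments", one argument or row to a line. jog_arm: Moves the arm, as the interface text tells. Shifts and turns lie within -1 to 1; 1 stands for 100 mm of shift or 180 degrees of turn. Its arguments: {"type":"object","properties":{"plan":{"type":"array","items":{"type":"array","items":{"type":"number","minimum":-1,"maximum":1}}},"newtons":{"type":"number"}},"required":["plan"]}

```bash
mkdir -p pics; python3 - <<'E'
from plant import telemetry, read_camera
import cv2,numpy as np
s=telemetry.get_state();print({k:np.round(s[k],3).tolist() for k in s})
for n in("top","side"):
    d=read_camera(n);cv2.imwrite(f"pics/{n}0.png",d["color"][...,::-1]);np.savez(f"pics/{n}0.npz",**d);print(n,d["K"].round(1).tolist(),d["pose"].round(3).tolist())
E
```

```text
{'t': 0.0, 'joint_pos': [-1.315, 0.537, -0.004, 1.539, 0.003, 1.067, -0.071], 'qd': [-0.001, 0.0, 0.0, 0.001, 0.001, 0.002, -0.0], 'effort': [-0.0, -58.342, 1.048, -25.91, 0.012, 0.01, 0.0], 'tcp_pos': [0.205, 0.616, 0.23], 'tool_rot': [-3.14, 0.0, 2.82], 'wrist_force': [0.047, 0.028, 0.825], 'torque': [-0.012, 0.032, 0.028], 'grip_force': 0.0, 'opening': 0.085}
top [[431.4, 0.0, 277.4], [0.0, 431.4, 216.6], [0.0, 0.0, 1.0]] [[-0.022, -0.983, 0.181, 0.253], [-1.0, 0.023, 0.003, 0.028], [-0.007, -0.181, -0.983, 1.449], [0.0, 0.0, 0.0, 1.0]]
side [[383.6, 0.0, 281.1], [0.0, 383.6, 213.5], [0.0, 0.0, 1.0]] [[0.987, -0.111, 0.117, 0.387], [-0.161, -0.675, 0.72, -0.659], [-0.001, -0.73, -0.684, 0.814], [0.0, 0.0, 0.0, 1.0]]
```

View pics/top0.png

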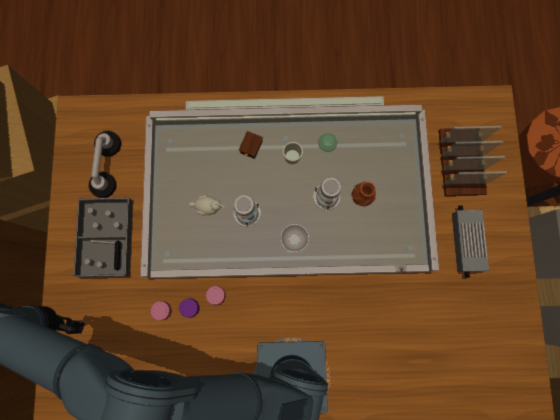

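View pics/side0.png

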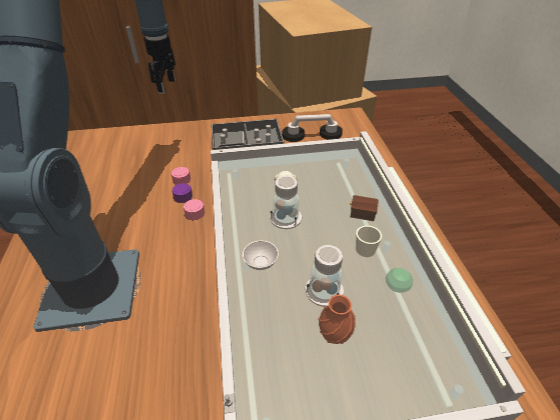

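```bash
cat > h.py <<'E'
import numpy as np
def ray(d,u,v):
    K,P=d["K"],d["pose"];r=P[:3,:3]@np.linalg.solve(K,[u,v,1.]);return P[:3,3],r
def plane(d,u,v,z):
    o,r=ray(d,u,v);return o+r*(z-o[2])/r[2]
def proj(d,p):
    P=d["pose"];c=P[:3,:3].T@(np.asarray(p)-P[:3,3]);q=d["K"]@c;return q[:2]/q[2]
def tri(d1,p1,d2,p2):
    o1,r1=ray(d1,*p1);o2,r2=ray(d2,*p2)
    s=np.linalg.lstsq(np.c_[r1,-r2],o2-o1,rcond=None)[0];a,b=o1+s[0]*r1,o2+s[1]*r2
    return (a+b)/2,np.linalg.norm(a-b)
E
python3 - <<'E'
import numpy as np,cv2
from h import *
T=dict(np.load("pics/top0.npz"));S=dict(np.load("pics/side0.npz"))
print("tri",tri(T,(245,203),S,(287,184)),"other",tri(T,(331,186),S,(328,255)),"quail",plane(T,207,206,.09),"vase",plane(T,365,193,.1),"bowl",plane(T,295,238,.06))
for z in(.168,):print(plane(T,245,203,z),plane(S,287,184,z))
a=cv2.resize(T["color"][170:235,185:285],(600,390),interpolation=cv2.INTER_CUBIC)
b=cv2.resize(S["color"][165:230,245:325],(480,390),interpolation=cv2.INTER_CUBIC)
cv2.imwrite("pics/crop.png",cv2.resize(np.hstack([a,b]),(800,289))[...,::-1])
E
```

```text
tri (array([0.53164762, 0.12928446, 0.17099416]), np.float64(0.0021512935119194303)) other (array([ 0.57717798, -0.13285845,  0.17442451]), np.float64(0.002752869791820176)) quail [0.54350228 0.25821862 0.09      ] vase [ 0.57184895 -0.25020688  0.1       ] bowl [ 0.43706608 -0.02306051  0.06      ]
[0.5334032  0.12953539 0.168     ] [0.5312141  0.13267759 0.168     ]
```

View pics/crop.png

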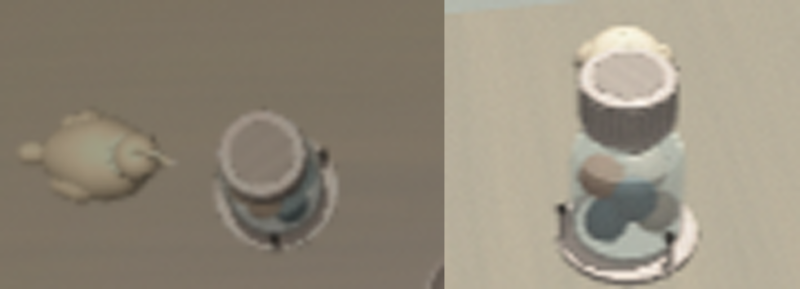

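Two candidates: the cap at top (244,204), standing right beside the quail at (207,205), and the cap at (331,187) beside the vase. The crop shows the first one is meant, because the quail's beak points at it. Its cap-top ring is centred near (243.7,204.4) in the top view and (286.3,181.8) in the side view. I'll refine these with ellipse fits.

```bash
cat > cap.py <<'E'
import numpy as np,cv2
from h import *
def ring(d,c,w=13,k=4):
    u,v=c;g=cv2.cvtColor(d["color"],cv2.COLOR_RGB2GRAY)[v-w:v+w,u-w:u+w]
    g=cv2.resize(g,None,fx=k,fy=k,interpolation=cv2.INTER_CUBIC)
    t,m=cv2.threshold(g,0,255,cv2.THRESH_OTSU)
    C=max(cv2.findContours(m,cv2.RETR_EXTERNAL,cv2.CHAIN_APPROX_NONE)[0],key=lambda c:cv2.boundingRect(c)[2])
    e=cv2.fitEllipse(cv2.convexHull(C))
    return (np.array(e[0])+.5)/k-.5+[u-w,v-w],np.array(e[1])/k
if __name__=="__main__":
    T=dict(np.load("pics/top0.npz"));S=dict(np.load("pics/side0.npz"))
    for a,b in(((244,204),(287,183)),((331,186),(328,255))):
        t,s=ring(T,a),ring(S,b);print(t,s,tri(T,t[0],S,s[0]),plane(T,*t[0],.168),plane(S,*s[0],.168))
E
python3 cap.py
```

```text
Traceback (most recent call last):
  File "cap.py", line 13, in <module>
    t,s=ring(T,a),ring(S,b);print(t,s,tri(T,t[0],S,s[0]),plane(T,*t[0],.168),plane(S,*s[0],.168))
                  ~~~~^^^^^
  File "cap.py", line 8, in ring
    e=cv2.fitEllipse(cv2.convexHull(C))
cv2.error: OpenCV(4.12.0) /io/opencv/modules/imgproc/src/shapedescr.cpp:361: error: (-201:Incorrect size of input array) There should be at least 5 points to fit the ellipse in function 'fitEllipseNoDirect'
```

Emit:
{"name": "jog_arm", "arguments": {
  "plan": [
    [1, -1, -0.5, 0, 0, 0, 0.398],
    [1, -1, -0.5, 0, 0, 0, 0.398],
    [1, -1, -0.5, 0, 0, 0, 0.398],
    [1, -1, -0.5, 0, 0, 0, 0.398],
    [1, -1, -0.5, 0, 0, 0, 0.398],
    [1, -1, -0.5, 0, 0, 0, 0.398],
    [1, -1, -0.5, 0, 0, 0, 0.398],
    [1, -1, -0.5, 0, 0, 0, 0.398],
    [1, -1, -0.5, 0, 0, 0, 0.398],
    [1, -1, -0.5, 0, 0, 0, 0.398]
  ]
}}

```text
t: 0.93
tcp_pos: [0.2844, 0.5373, 0.2309]
tool_rot: [-3.141, 0.001, 1.564]
wrist_force: [-0.3, 0.8, 0.3]
opening: 0.0854
grip_force: 0.0
```

```bash
sed -i 's/t,m=cv2.threshold.*/m=(g>f*np.percentile(g,99)).astype(np.uint8)/; s/w=13,k=4/f=.8,w=13,k=4/' cap.py
sed -i 's/    C=max.*/    C=np.vstack(cv2.findContours(m,cv2.RETR_EXTERNAL,cv2.CHAIN_APPROX_NONE)[0])/' cap.py
sed -i 's/    for a,b/    for f in(.75,.8,.85):\n     for a,b/; s/ring(T,a),ring(S,b)/ring(T,a,f),ring(S,b,f)/' cap.py; python3 cap.py
```

```text
(array([241.19654274, 202.6491518 ]), array([28.40474892, 47.71653748])) (array([285.1847477 , 186.62704468]), array([27.14290428, 34.22523499])) (array([0.53295211, 0.14230629, 0.15273497]), np.float64(0.010101893279789213)) [0.53477008 0.14108528 0.168     ] [0.52453722 0.12249267 0.168     ]Traceback (most recent call last):
  File "cap.py", line 14, in <module>
    t,s=ring(T,a,f),ring(S,b,f);print(t,s,tri(T,t[0],S,s[0]),plane(T,*t[0],.168),plane(S,*s[0],.168))
        ~~~~^^^^^^^
  File "cap.py", line 8, in ring
    e=cv2.fitEllipse(cv2.convexHull(C))
cv2.error: OpenCV(4.12.0) /io/opencv/modules/imgproc/src/shapedescr.cpp:361: error: (-201:Incorrect size of input array) There should be at least 5 points to fit the ellipse in function 'fitEllipseNoDirect'
```

Emit:
{"name": "jog_arm", "arguments": {
  "plan": [
    [1, -1, 0.8, 0, 0, 0, 0],
    [1, -1, 0.8, 0, 0, 0, 0],
    [1, -1, 0.8, 0, 0, 0, 0],
    [1, -1, 0.8, 0, 0, 0, 0],
    [1, -1, 0.8, 0, 0, 0, 0]
  ]
}}

```text
t: 1.35
tcp_pos: [0.367, 0.4344, 0.2313]
tool_rot: [3.141, 0.001, 1.564]
wrist_force: [-0.4, 1.0, 0.0]
opening: 0.0854
grip_force: 0.0
```

Emit:
{"name": "jog_arm", "arguments": {
  "plan": [
    [1, -1, 0.8, 0, 0, 0, 0],
    [1, -1, 0.8, 0, 0, 0, 0],
    [1, -1, 0.8, 0, 0, 0, 0],
    [1, -1, 0.8, 0, 0, 0, 0],
    [1, -1, 0.8, 0, 0, 0, 0]
  ]
}}

```text
t: 1.77
tcp_pos: [0.4458, 0.3357, 0.2313]
tool_rot: [3.141, 0.001, 1.565]
wrist_force: [-0.8, 0.9, 1.0]
opening: 0.0855
grip_force: 0.0
```

Emit:
{"name": "jog_arm", "arguments": {
  "plan": [
    [1, -1, 0.8, 0, 0, 0, 0],
    [1, -1, 0.8, 0, 0, 0, 0],
    [1, -1, 0.8, 0, 0, 0, 0],
    [1, -1, 0.8, 0, 0, 0, 0],
    [1, -1, 0.8, 0, 0, 0, 0]
  ]
}}

```text
t: 2.18
tcp_pos: [0.5252, 0.2366, 0.2311]
tool_rot: [3.141, 0.0, 1.567]
wrist_force: [0.8, 0.3, 0.3]
opening: 0.0854
grip_force: 0.0
```

```bash
python3 - <<'E'
import numpy as np,cv2
o=[]
for n,u0,v0 in(("top0",228,188),("side0",270,166)):
    c=np.load(f"pics/{n}.npz")["color"][v0:v0+33,u0:u0+33];c=cv2.resize(cv2.normalize(c,None,0,255,cv2.NORM_MINMAX),None,fx=12,fy=12,interpolation=cv2.INTER_CUBIC)
    for i in range(0,33,4):
        c[:,i*12+6]=(255,0,0) if i%8==0 else (255,160,0);c[i*12+6]=(255,0,0) if i%8==0 else (255,160,0)
    o.append(c)
cv2.imwrite("pics/grid.png",np.hstack(o)[...,::-1])
E
```

```text
(no output)
```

View pics/grid.png

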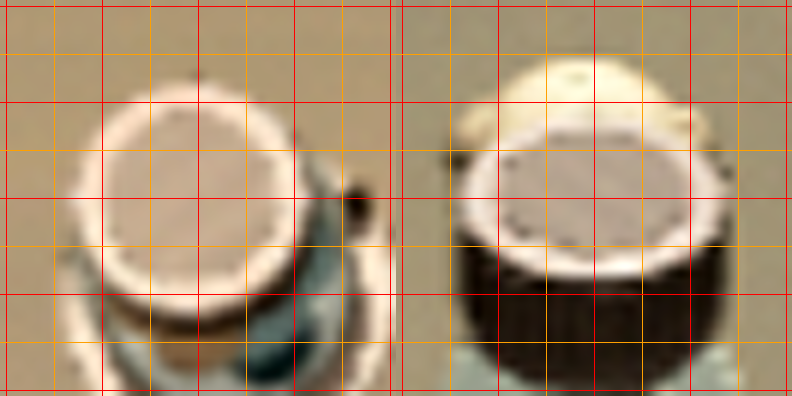

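The grid shows the cap-top ring centred at (243.4,204.2) in the top view and (286.0,182.1) in the side view.

```bash
python3 - <<'E'
import numpy as np
from h import *
T=dict(np.load("pics/top0.npz"));S=dict(np.load("pics/side0.npz"))
print(tri(T,(243.4,204.2),S,(286.0,182.1)),plane(T,243.4,204.2,.168),plane(S,286,182.1,.168))
E
```

```text
(array([0.52860465, 0.13394635, 0.17380592]), np.float64(0.0001257687606527188)) [0.52979316 0.13442741 0.168     ] [0.5299542  0.14115507 0.168     ]
```

Emit:
{"name": "jog_arm", "arguments": {
  "plan": [
    [1, -1, 0.05, 0, 0, 0, 0],
    [1, -1, 0.05, 0, 0, 0, 0],
    [1, -1, 0.05, 0, 0, 0, 0],
    [1, -1, 0.05, 0, 0, 0, 0],
    [1, -1, 0.05, 0, 0, 0, 0]
  ]
}}

```text
t: 2.6
tcp_pos: [0.5284, 0.1398, 0.2312]
tool_rot: [-3.141, -0.001, 1.572]
wrist_force: [0.2, 0.7, 0.1]
opening: 0.0852
grip_force: 0.0
```

Emit:
{"name": "jog_arm", "arguments": {
  "plan": [
    [1, 0, 0, 0.25, 0, 0, 0],
    [1, 0, 0, 0.4, 0, 0, 0],
    [1, 0, 0, 0.5, 0, 0, 0],
    [1, 0, 0, 0.5, 0, 0, 0]
  ]
}}

```text
t: 2.93
tcp_pos: [0.5272, 0.1402, 0.1791]
tool_rot: [-3.138, 0.0, 1.574]
wrist_force: [0.2, -0.5, 0.6]
opening: 0.0854
grip_force: 0.0
```

```bash
python3 - <<'E'
from plant import telemetry, read_camera
import cv2,numpy as np
s=telemetry.get_state();print(np.round(s["joint_pos"],3),s["wrist_force"],s["torque"])
o=[]
for n,(u,v) in(("top",(244,204)),("side",(287,190))):
    d=read_camera(n);np.savez(f"pics/{n}1.npz",**d);o.append(cv2.resize(d["color"][v-45:v+45,u-45:u+45],(400,400),interpolation=cv2.INTER_CUBIC))
cv2.imwrite("pics/c1.png",np.hstack(o)[...,::-1])
E
```

```text
[-0.648  0.448  0.396  1.879 -0.223  0.861 -0.137] [ 0.2332427  -0.5391718   0.61963666] [-0.05319532  0.04645379  0.04198527]
```

View pics/c1.png

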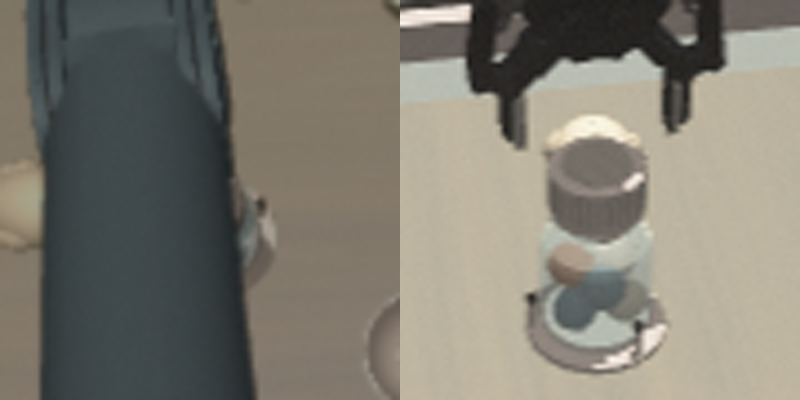

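Emit:
{"name": "jog_arm", "arguments": {
  "plan": [
    [1, -0.02, 0.015, 0.15, 0, 0, 0],
    [1, -0.02, 0.015, 0.3, 0, 0, 0],
    [1, -0.02, 0.015, 0.45, 0, 0, 0],
    [1, -0.02, 0.015, 0.45, 0, 0, 0],
    [1, -0.02, 0.015, 0.45, 0, 0, 0]
  ]
}}

```text
t: 3.45
tcp_pos: [0.5309, 0.1359, 0.1369]
tool_rot: [3.142, -0.0, 1.57]
wrist_force: [-0.1, -0.0, 0.8]
opening: 0.0851
grip_force: 0.0
```

Emit:
{"name": "jog_arm", "arguments": {
  "plan": [
    [0.6, 0, 0, 0, 0, 0, 0],
    [0.6, 0, 0, 0, 0, 0, 0],
    [0.6, 0, 0, 0, 0, 0, 0],
    [0.5, 0, 0, 0, 0, 0, 0],
    [0.5, 0, 0, 0, 0, 0, 0],
    [0.5, 0, 0, 0, 0, 0, 0],
    [0.5, 0, 0, 0, 0, 0, 0],
    [0.5, 0, 0, 0, 0, 0, 0]
  ],
  "newtons": 25
}}

```text
t: 4.12
tcp_pos: [0.531, 0.1358, 0.1376]
tool_rot: [3.141, -0.001, 1.57]
wrist_force: [-2.4, 0.2, 6.0]
opening: 0.0594
grip_force: 26.3
```

```bash
python3 - <<'E'
from plant import telemetry
import numpy as np
s=telemetry.get_state();print(np.round(s["joint_pos"],3),s["wrist_force"],s["torque"],s["opening"],s["grip_force"],s["tcp_pos"],s["tool_rot"])
E
```

```text
[-0.618  0.511  0.374  1.904 -0.26   0.773 -0.102] [-2.44631898  0.15517812  6.01626526] [0.00650987 0.58100106 0.06446872] 0.05943199888801321 26.26499922713265 [0.53101186 0.13575879 0.13759856] [ 3.14088482e+00 -1.02321605e-03  1.56999582e+00]
```

Emit:
{"name": "jog_arm", "arguments": {
  "plan": [
    [0.5, 0, 0, 0, 0, 0, -0.02],
    [0.5, 0, 0, 0, 0, 0, -0.04],
    [0.5, 0, 0, 0, 0, 0, -0.05],
    [0.5, 0, 0, 0, 0, 0, -0.05]
  ],
  "newtons": 30
}}

```text
t: 4.45
tcp_pos: [0.5305, 0.136, 0.1376]
tool_rot: [-3.142, -0.002, 1.728]
wrist_force: [-3.8, 0.3, 6.5]
opening: 0.0596
grip_force: 31.0
```

```bash
cat > st.py <<'E'
from plant import telemetry
import numpy as np
s=telemetry.get_state()
for k in("wrist_force","torque","opening","grip_force","tcp_pos","tool_rot","joint_pos"):print(k,np.round(s[k],3))
E
python3 st.py
```

```text
wrist_force [-3.753  0.305  6.531]
torque [ 0.086  0.923 -0.141]
opening 0.06
grip_force 30.954
tcp_pos [0.531 0.136 0.138]
tool_rot [-3.142e+00 -2.000e-03  1.728e+00]
joint_pos [-0.588  0.505  0.332  1.903 -0.231  0.771  0.03 ]
```

Emit:
{"name": "jog_arm", "arguments": {
  "plan": [
    [0.5, 0, 0, 0, 0, 0, -0.015],
    [0.5, 0, 0, 0, 0, 0, -0.03],
    [0.5, 0, 0, 0, 0, 0, -0.04],
    [0.5, 0, 0, 0, 0, 0, -0.04]
  ]
}}

```text
t: 4.78
tcp_pos: [0.5297, 0.1363, 0.1374]
tool_rot: [-3.14, -0.003, 1.852]
wrist_force: [-6.2, 1.9, 7.3]
opening: 0.0595
grip_force: 32.2
```

```bash
python3 st.py
```

```text
wrist_force [-6.18   1.884  7.334]
torque [ 0.425  1.248 -0.879]
opening 0.06
grip_force 32.231
tcp_pos [0.53  0.136 0.137]
tool_rot [-3.140e+00 -3.000e-03  1.852e+00]
joint_pos [-0.564  0.501  0.3    1.902 -0.21   0.77   0.134]
```

The torque rose sharply at about 15° anticlockwise, which looks like the stop. I'll try clockwise.

Emit:
{"name": "jog_arm", "arguments": {
  "plan": [
    [0.5, 0, 0, 0, 0, 0, 0.03],
    [0.5, 0, 0, 0, 0, 0, 0.06],
    [0.5, 0, 0, 0, 0, 0, 0.09],
    [0.5, 0, 0, 0, 0, 0, 0.11],
    [0.5, 0, 0, 0, 0, 0, 0.13],
    [0.5, 0, 0, 0, 0, 0, 0.15],
    [0.5, 0, 0, 0, 0, 0, 0.17],
    [0.5, 0, 0, 0, 0, 0, 0.18],
    [0.5, 0, 0, 0, 0, 0, 0.18]
  ]
}}

```text
t: 5.53
tcp_pos: [0.5312, 0.1354, 0.1374]
tool_rot: [3.141, -0.001, 1.286]
wrist_force: [-1.5, -0.2, 5.2]
opening: 0.059
grip_force: 32.4
```

```bash
python3 st.py
```

```text
wrist_force [-1.472 -0.243  5.221]
torque [-0.138  0.484 -0.018]
opening 0.059
grip_force 32.384
tcp_pos [0.531 0.135 0.137]
tool_rot [ 3.141e+00 -1.000e-03  1.286e+00]
joint_pos [-0.673  0.522  0.447  1.907 -0.312  0.779 -0.338]
```

Emit:
{"name": "jog_arm", "arguments": {
  "plan": [
    [0.5, 0, 0, 0, 0, 0, 0.03],
    [0.5, 0, 0, 0, 0, 0, 0.06],
    [0.5, 0, 0, 0, 0, 0, 0.09],
    [0.5, 0, 0, 0, 0, 0, 0.12],
    [0.5, 0, 0, 0, 0, 0, 0.15],
    [0.5, 0, 0, 0, 0, 0, 0.18],
    [0.5, 0, 0, 0, 0, 0, 0.2],
    [0.5, 0, 0, 0, 0, 0, 0.2]
  ]
}}

```text
t: 6.2
tcp_pos: [0.5318, 0.1355, 0.1374]
tool_rot: [3.141, -0.002, 0.657]
wrist_force: [-0.9, -0.2, 4.8]
opening: 0.0593
grip_force: 32.5
```

```bash
python3 st.py
```

```text
wrist_force [-0.905 -0.232  4.828]
torque [-0.085  0.101 -0.073]
opening 0.059
grip_force 32.486
tcp_pos [0.532 0.135 0.137]
tool_rot [ 3.141e+00 -2.000e-03  6.570e-01]
joint_pos [-0.79   0.558  0.61   1.913 -0.436  0.802 -0.856]
```

Emit:
{"name": "jog_arm", "arguments": {
  "plan": [
    [0.5, 0, 0, 0, 0, 0, 0.02],
    [0.5, 0, 0, 0, 0, 0, 0.04],
    [0.5, 0, 0, 0, 0, 0, 0.06],
    [0.5, 0, 0, 0, 0, 0, 0.06]
  ]
}}

```text
t: 6.53
tcp_pos: [0.5318, 0.1356, 0.1374]
tool_rot: [3.141, -0.002, 0.468]
wrist_force: [-0.9, -0.2, 4.9]
opening: 0.0589
grip_force: 32.5
```

```bash
python3 st.py
```

```text
wrist_force [-0.896 -0.158  4.946]
torque [-0.048  0.088 -0.08 ]
opening 0.059
grip_force 32.526
tcp_pos [0.532 0.136 0.137]
tool_rot [ 3.141e+00 -2.000e-03  4.680e-01]
joint_pos [-0.823  0.572  0.659  1.915 -0.475  0.812 -1.01 ]
```

The cap has turned 63° clockwise with almost no torque. Next is a gentle test lift.

Emit:
{"name": "jog_arm", "arguments": {
  "plan": [
    [0.5, 0, 0, 0, 0, 0, 0],
    [0.5, 0, 0, -0.02, 0, 0, 0],
    [0.5, 0, 0, -0.04, 0, 0, 0],
    [0.5, 0, 0, -0.06, 0, 0, 0],
    [0.5, 0, 0, -0.06, 0, 0, 0]
  ],
  "newtons": 45
}}

```text
t: 6.95
tcp_pos: [0.5309, 0.1355, 0.1427]
tool_rot: [-3.141, -0.001, 0.471]
wrist_force: [0.8, -0.5, -0.3]
opening: 0.0592
grip_force: 48.3
```

Emit:
{"name": "jog_arm", "arguments": {
  "plan": [
    [0.5, 0, 0, -0.06, 0, 0, 0],
    [0.5, 0, 0, -0.13, 0, 0, 0],
    [0.5, 0, 0, -0.25, 0, 0, 0],
    [0.5, 0, 0, -0.4, 0, 0, 0],
    [0.5, 0, 0, -0.6, 0, 0, 0],
    [0.5, 0, 0, -0.8, 0, 0, 0],
    [0.5, 0, 0, -0.92, 0, 0, 0],
    [0.5, 0, 0, -0.98, 0, 0, 0],
    [0.5, 0, 0, -0.98, 0, 0, 0],
    [0.5, 0, 0, -0.98, 0, 0, 0]
  ]
}}

```text
t: 7.78
tcp_pos: [0.5304, 0.1355, 0.2401]
tool_rot: [-3.141, 0.0, 0.471]
wrist_force: [0.8, 0.2, -0.8]
opening: 0.0589
grip_force: 48.4
```

```bash
python3 - <<'E'
from plant import read_camera
import cv2,numpy as np
o=[]
for n,(u,v) in(("top",(260,204)),("side",(290,175))):
    d=read_camera(n);o.append(cv2.resize(d["color"][v-65:v+65,u-65:u+65],(400,400),interpolation=cv2.INTER_CUBIC))
cv2.imwrite("pics/c2.png",np.hstack(o)[...,::-1])
E
python3 st.py
```

```text
wrist_force [-0.148  0.46  -1.558]
torque [-0.067  0.023 -0.033]
opening 0.059
grip_force 48.446
tcp_pos [0.53  0.135 0.239]
tool_rot [-3.141e+00  2.000e-03  4.700e-01]
joint_pos [-0.909  0.432  0.759  1.837 -0.347  1.011 -1.109]
```

View pics/c2.png

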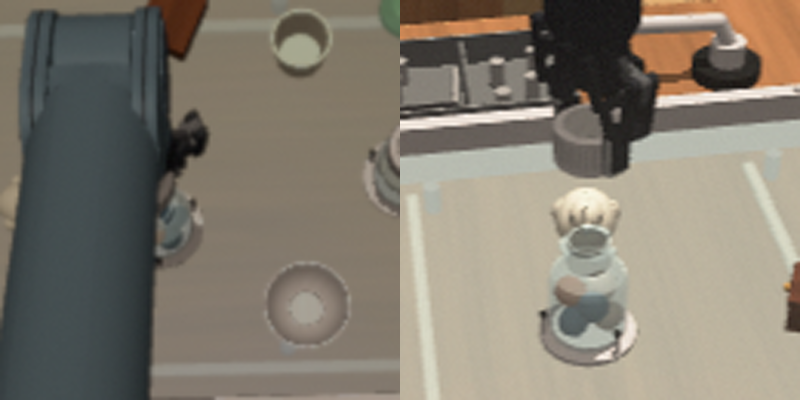

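The side view shows the open jar neck at crop (590,240). The cap is held level directly above it at crop (585,140), and the quail hasn't moved.

```bash
python3 -c "
from plant import ctrl
print(ctrl.finish_job())"
```

```text
the job is handed in; nothing more can be done
None
```

The cap of the jar beside the quail turned loose clockwise; it is off and held level about 90 mm above the open jar, and the job is handed in, though no verdict came back.

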